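Rock the stuck tube block out of its dock

ROBOT

A 6-joint arm with a two-finger parallel gripper is mounted at the origin on a cart in front of the work surface, level with it; the furniture and walls round the work are solid. World frame = base frame: x ahead of the robot, y to its left, z up, the work surface at z = 0. Lengths are in mm, angles in rad, forces in N, time in s.
With the tool pointing down it reaches from about 225 to 875 mm from the base axis. Payload 3.4 kg.
Tool frame: the origin (TCP) lies between the finger pads; the fingertips stand ctrl.tip_reach ahead of it and the grasp point (between the pads) is the TCP (ctrl.tip_reach is the distance from the TCP to the fingertips, in mm); x points along the fingers, z is the direction in which the jaws open and shut, and the axes are right-handed (so a half turn about x gives the same grasp; the last joint's range is limited). The gripper opens to 85 mm and grips with 20 to 120 N. Pads are 22 mm wide; open, the fingers measure 114 mm over their backs; the gripper's body (76 mm by 85 mm) begins 54 mm behind the grasp point. The pads swing forward as they close: fully open they stand 13 mm farther back than shut.
Start: joints at [-1.412, 0.276, 1.505, -0, 1.361, -0.121], TCP at [158.792, -552.672, 250.328] pointing down, gripper open.
Joint ranges: [-2.89, 2.89], [-0.75, 2.08], [0.22, 2.7], [-1.18, 4.32], [0.11, 2.71], [-2.7, 2.7]. Speed limits (rad/s): [2.57, 2.57, 3.14, 3.14, 3.14, 3.14].

INTERFACE

Orientations are given as a rotation vector (axis times angle).
In Python, from cell import status, grab_frame, camera_model, order, search_frame, ctrl gives the robot as it stands.
- The arm moves only by the tool apply_moves, never from a script. Its argument "deltas" is a list of rows, each a list of 4 numbers: the shift along the world's x, y, z in m, then the turn about the world's z in rad. A call has 1 to 20 rows; each row is the pose to reach, as a shift and turn from the pose measured when the call began; what a row does not reach only later rows make up. A row lasts 1/10 s, in which the tool goes at most 50 mm and 8.59 degrees, less where a joint would pass 70% of its speed; a pose out of reach is approached as far as the arm can. A call with a gripper value outside its range is refused whole. "gripper" is the opening in per cent of the stroke, from 0 (shut) to 100 (fully open), set as the call begins (left out, the last holds). The fingers move at their own pace and stop on an object; "grip_force" is the grip in N (left out, the last holds). Time passes only in rows, so rows that repeat a pose let the fingers close. It gives the time, the measured TCP pose, the force and the opening at its end, in the units of the state.
- status.get_obs(): the state, without advancing time (a new reading comes with each control period).
- grab_frame(name): name is "scene" or "side" or "wrist"; returns (picture, depth): 400x640x3 uint8, blue, green, red; 400x640 float32, mm along the optical axis (not along the pixel's ray), 0 where there is no reading.
- camera_model(name): a dict with "fov_y" (degrees; the focal length in pixels is half the picture's height over the tangent of half this angle, whatever the lens; pixels are square), "cx", "cy" (the principal point, pixels), "pose" (4x4, takes a point from camera to world coordinates); the wrist camera has in their place "mount" (4x4, takes a point from camera to tool coordinates, whose origin is the TCP and whose axes are the tool frame's). Camera axes: x right, y down, z forward; pixel columns grow to the right and rows downward; lengths in mm; the calibration is good to about 2 mm. A picture is of the moment at which its call begins: read the wrist's pose just before it. camera_model takes no time and is no camera call.
- order.job_done(): hands the job in, once; it reports no verdict.
Trained networks look in the newest picture that a camera, given by its name, has taken for a name from the list of things; names that differ only in an ending like _2 or _b are one class to them, and where a whole thing is asked for, a point or a joint stands for the part that bears it (a point fixed in the world has none). Each returns a list of dicts, best first, with "p" (0 to 1); they miss things now and then, are a little off and sometimes report something else, mostly with a low value. They report only what shows in the picture. A call takes as long as a camera call. They do not tell look-alikes from the thing itself.
- search_frame(camera, target): "at" ([x, y, z] in mm, in world coordinates, good to about 4 mm: the middle of the surface that is visible of it).
The state is a dict: "time": time; "q": joint angles; "qvel": joint speeds; "joint_torque": joint torques, N m; "eef_pos": TCP position; "ee_rot": TCP orientation; "ft_force": force on the tool from outside, world axes, zero at the start; "ft_torque": the same for the moment, N m; "width": finger opening in mm.
Only numpy, scipy, OpenCV 4.12 (cv2) and the standard library are available. Lean on these libraries where they do the work, as an engineer would, in place of code of your own. Each camera call takes 0.05 s, during which the arm holds its last target.

TASK

The aluminium tube block is stuck between the two stiff jaws of its grey dock and will not come straight up: grip it by the web on its top and rock it over toward one jaw and then toward the other, so that the block itself pushes both jaws back (do not push the dock or jaws with the gripper). Then lift it straight up until its underside is just clear, some 2 to 5 cm above the top of the dock, and finish still holding it there in the gripper, upright and at rest. Leave the other things where they are.

Things in the scene. Friction and masses are not known exactly. Their poses are not given: they have to be found in the camera images.
- dock: Grey dock fixed to the worktop: base plate 96 mm (x) by 156 mm (y), 8 mm thick, with a black-topped jaw carrier at either end in y (36 to 68 mm from the centre; tops 62 mm above the worktop, screw heads 63 mm: the dock's highest point). Origin: centre of its underside, on the worktop. Its y axis is the line along which the two jaws face each other; z up.
- dock_floor (a point): Centre of the dock's inner floor, 8 mm above the worktop, where the block's underside stands at the start. Axes as the dock's. Here the block's foot sits in a slot 22 mm wide (y) and 8 mm deep; two end guides (34 mm high, inner faces 31 mm from the centre in x) let the block lean only along y.
- block_center (a point): Centre of the loose plain aluminium tube block, 53 mm above its underside; 0.25 to 0.5 kg, 106 mm high. Axes along the dock's at the start. From below: foot 52x20 mm (x by y), 15 mm high; lower part 60x43 mm from 14 to 35 mm; upper part 60x36 mm to 66 mm, four open tube holes in its top; in the middle of the top an upright grip web 24 mm (x) by 18 mm (y), 66 to 106 mm.
- block_web (a point): The point to grip: middle of the block's web, 90 mm above the block's underside (98 mm above the worktop at the start). Pinch the 18 mm thickness, along the block's y. Axes as the block's.
- block: The same block; origin: centre of its underside. Its 3.5 mm ledges (35 mm up) lie under the jaws, so it can rise only 6 mm until both jaws are out. Lean it along y about its foot (the gripper tilts with it, the web swings sideways): 7 degrees pushes that side's jaw out far enough, 10 to 14 is ample; past 14 the jaw nears its stop. Raised 2 to 3 mm it rocks freely.
- jaw_left (a joint): How far (m) the jaw on the dock's +y side is pushed outward: 0 fully in (starts within 0.6 mm of that), 0.012 its stop. A flat steel slide 28 mm wide, 49 to 57 mm above the worktop, its dark rubber tip 18.6 mm from the dock's centre when fully in. No spring: it moves at about 8 N and stays where it is pushed. Out by 3.5 mm it lets the block's ledge pass.
- jaw_right (a joint): The same for the jaw on the dock's -y side; grows as it is pushed outward (-y).
- timer: Bystander: small white lab timer, 67x63x19 mm, lying beside the dock's -y end. Origin: centre of its underside.
- forceps: Bystander: thin steel forceps, 126 mm long, 7 mm high, lying on the robot's side of the dock. Origin: centre of the underside.
- gel_comb: Bystander: clear gel comb 40x100x12 mm, lying flat behind the dock. Origin: centre of the underside.
- pipette: Bystander: pipette 53x267x31 mm, lying to the left near the front edge. Origin: centre of the underside.
Things that resemble listed ones, but are neither listed nor needed, are in the scene too. Leave any green or turquoise look-alike of the block alone.

How it is judged:
By the outcome, as a careful person would: the job done as asked, in the order asked, and still so for the second after the job is handed in, while the arm keeps its last pose, push and grip.
It also fails if it takes over 43 s, if anything falls off the work surface, if the arm or the gripper's body presses on something with over 40 N, if the wrist force passes 120 N, or if a joint passes its speed limit or range.

## Working session

There is one attempt and no reset: what is moved stays moved. The work goes in short steps, Python scripts to look and compute and a tool call to move; the robot and the scene stay as the last step left them, time stands still between calls to the robot, and variables do not carry over. Pictures are saved under pics/ and viewed, and the job is handed in when it is done.

Besides the shell and the picture viewer there is one more tool, called after "Emit:" as name(argument=value, ...), one argument or row to a line, values as JSON. apply_moves: Moves the arm, as the interface text tells. Its arguments: {"type":"object","properties":{"deltas":{"type":"array","items":{"type":"array","items":{"type":"number"}}},"gripper":{"type":"number"},"grip_force":{"type":"number"}},"required":["deltas"]}

```bash
ls; mkdir -p pics
cat > h.py <<'E'
import numpy as np, cv2
from scipy.spatial.transform import Rotation as R
from cell import status, grab_frame, camera_model, order, search_frame, ctrl
def snap(n,f):
    o=status.get_obs(); p,d=grab_frame(n); cv2.imwrite('pics/%s.png'%f,p); np.save('pics/%s.npy'%f,d)
    m=camera_model(n); 
    if 'pose' in m: T=np.array(m['pose'])
    else:
        A=np.eye(4);A[:3,:3]=R.from_rotvec(o['ee_rot']).as_matrix();A[:3,3]=o['eef_pos'];T=A@np.array(m['mount'])
    np.savez('pics/%s_m.npz'%f,T=T,f=200/np.tan(np.radians(m['fov_y'])/2),c=[m['cx'],m['cy']])
    return p,d
def cloud(f):
    d=np.load('pics/%s.npy'%f);z=np.load('pics/%s_m.npz'%f);T=z['T']
    v,u=np.mgrid[:400,:640]
    P=np.stack([(u-z['c'][0])/z['f']*d,(v-z['c'][1])/z['f']*d,d],-1)
    W=P@T[:3,:3].T+T[:3,3]; W[d<=0]=np.nan
    return W
def proj(f,X):
    z=np.load('pics/%s_m.npz'%f);T=np.linalg.inv(z['T']);P=np.atleast_2d(X)@T[:3,:3].T+T[:3,3]
    return P[:,:2]/P[:,2:]*z['f']+z['c']
E
python3 - <<'E'
from h import *
o=status.get_obs(); print(o); print(ctrl.tip_reach, [x for x in dir(ctrl) if x[0]!='_'])
snap('scene','s0')
for n in ['dock','block_center','block_web','jaw_left','jaw_right','timer','forceps']:
    print(n,search_frame('scene',n)[:4])
snap('side','d0')
for n in ['dock','block_center','block_web','jaw_left','jaw_right']:
    print(n,search_frame('side',n)[:4])
print(camera_model('scene')); print(camera_model('side')); print(camera_model('wrist'))
E
```

```text
pics
{'time': 0.0, 'q': array([-1.41199367e+00,  2.76598484e-01,  1.50611180e+00,  1.45142087e-05,
        1.36066987e+00, -1.21024935e-01]), 'qvel': array([ 0.00074825,  0.00104271, -0.00182709, -0.00051244, -0.00033194,
        0.00108289]), 'joint_torque': array([ 4.64190889e-04, -4.16774762e+01, -2.45804268e+01, -1.45202762e-04,
        1.11249115e-02,  9.88545906e-06]), 'eef_pos': array([ 158.71976414, -552.16852081,  249.44617027]), 'ee_rot': array([ 1.00186096,  1.32998777, -0.99978129]), 'ft_force': array([ 0.46884167, -0.83056199, -0.16994982]), 'ft_torque': array([-0.0138976 ,  0.02881367,  0.00593251]), 'width': 85.34354285041428}
19.0 ['Unreachable', 'tip_reach']
dock [{'at': [512.9, -107.3, 25.5], 'p': 0.82}]
block_center [{'at': [485.9, 13.0, 49.6], 'p': 0.77}, {'at': [581.5, 65.9, 52.6], 'p': 0.59}]
block_web [{'at': [480.2, 19.1, 55.2], 'p': 0.93}, {'at': [583.3, 62.3, 48.7], 'p': 0.78}, {'at': [542.2, -142.4, 72.2], 'p': 0.73}]
jaw_left []
jaw_right []
timer [{'at': [588.7, -286.9, 17.5], 'p': 0.5}]
forceps [{'at': [460.8, -169.4, 1.7], 'p': 0.46}]
dock [{'at': [548.
[... 960 characters left out ...]
15994e+02],
       [-8.82778006e-02, -5.85973576e-01,  8.05507293e-01,
        -7.77292740e+02],
       [ 1.58240973e-02, -8.09387342e-01, -5.87061946e-01,
         6.82847446e+02],
       [ 0.00000000e+00,  0.00000000e+00,  0.00000000e+00,
         1.00000000e+00]])}
{'fov_y': 61.41252876810272, 'cx': 317.67872429889087, 'cy': 192.39062187450952, 'mount': array([[ 3.27383135e-04, -3.15492890e-01,  9.48927884e-01,
        -1.23177111e+02],
       [ 3.70396354e-04, -9.48927832e-01, -3.15493000e-01,
         8.18317441e+01],
       [ 9.99999878e-01,  4.54766515e-04, -1.93805552e-04,
        -6.35510053e-01],
       [ 0.00000000e+00,  0.00000000e+00,  0.00000000e+00,
         1.00000000e+00]])}
```

View pics/s0.png

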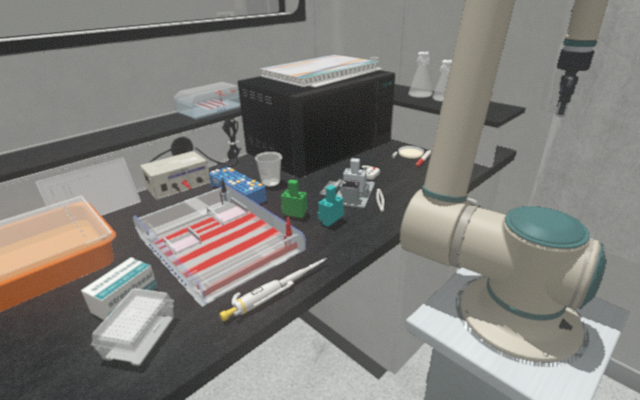

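View pics/d0.png

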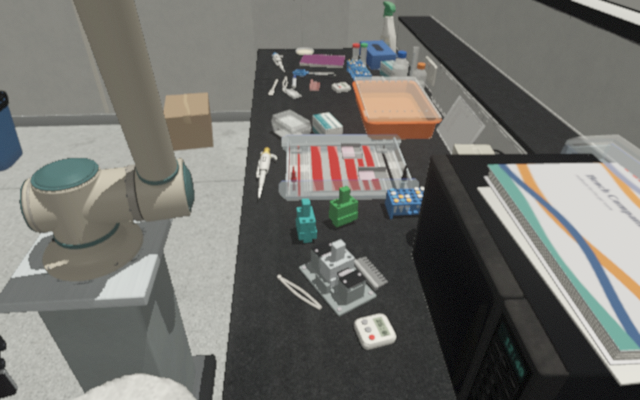

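The side view shows the dock with the aluminium block at about (338,270). The timer is at (375,330), the forceps at (298,290), and the look-alikes at (305,220) and (343,207). I'll zoom in and use the depth.

Run:
```python
from h import *
p=cv2.imread('pics/d0.png'); cv2.imwrite('pics/d0c.png',cv2.resize(p[220:360,260:410],None,fx=4,fy=4,interpolation=cv2.INTER_CUBIC))
p=cv2.imread('pics/s0.png'); cv2.imwrite('pics/s0c.png',cv2.resize(p[140:230,300:450],None,fx=5,fy=5,interpolation=cv2.INTER_CUBIC))
for f in ['d0','s0']:
    W=cloud(f); M=(abs(W[...,0]-550)<130)&(abs(W[...,1]+160)<130)
    for a,b in [(100,130),(68,82),(55,68),(4,12)]:
        m=M&(W[...,2]>a)&(W[...,2]<b); X=W[m]
        if len(X)>5: print(f,a,b,len(X),X.mean(0).round(1),np.percentile(X,[3,97],axis=0).round(0).tolist(), np.argwhere(m).mean(0)[::-1].round(0))
```

```text
d0 100 130 122 [ 552.3 -156.8  109.7] [[540.0, -164.0, 101.0], [565.0, -144.0, 115.0]] [338. 246.]
d0 68 82 302 [ 551.2 -159.5   73. ] [[523.0, -179.0, 69.0], [582.0, -135.0, 80.0]] [337. 261.]
d0 55 68 762 [ 554.8 -163.8   60.6] [[511.0, -217.0, 56.0], [596.0, -94.0, 66.0]] [339. 267.]
d0 4 12 1123 [ 552.4 -180.3    7.4] [[462.0, -238.0, 4.0], [629.0, -105.0, 12.0]] [338. 291.]
s0 100 130 55 [ 548.3 -147.6  109.8] [[539.0, -160.0, 101.0], [559.0, -139.0, 116.0]] [355. 162.]
s0 68 82 136 [ 547.4 -146.7   74.2] [[521.0, -175.0, 69.0], [580.0, -124.0, 81.0]] [355. 173.]
s0 55 68 235 [ 536.  -128.2   61.7] [[505.0, -211.0, 56.0], [569.0, -87.0, 67.0]] [353. 180.]
s0 4 12 373 [ 522.8 -147.2    7.7] [[440.0, -263.0, 4.0], [642.0, -82.0, 11.0]] [361. 196.]
```

View pics/d0c.png

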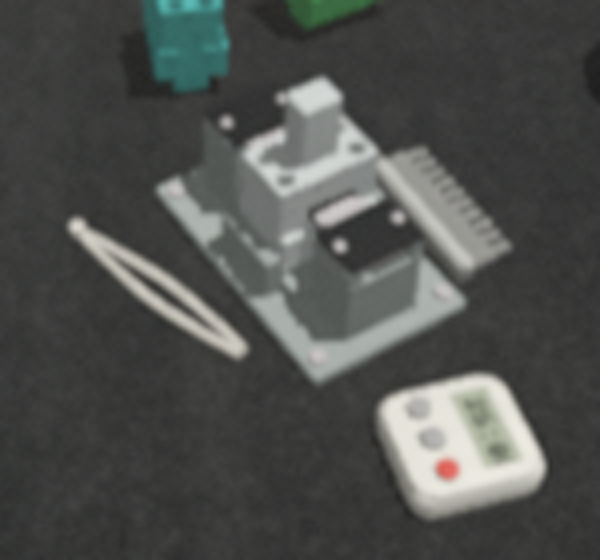

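View pics/s0c.png

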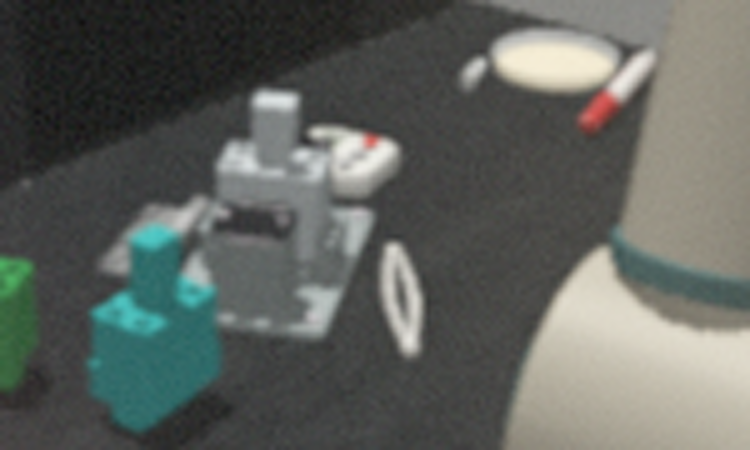

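```bash
cat >> h.py <<'E'
def ray(f,uv,h):
    z=np.load('pics/%s_m.npz'%f);T=z['T'];uv=np.atleast_2d(uv)
    d=np.c_[(uv-z['c'])/z['f'],np.ones(len(uv))]@T[:3,:3].T
    s=(h-T[2,3])/d[:,2]; return T[:3,3]+d*s[:,None]
E
python3 - <<'E'
from h import *
c=np.array([[157,186],[318,383],[467,301]])/4+[260,220]
X=ray('d0',c,8);print(X.round(1)); a=X[0]-X[1]; b=X[2]-X[1]
print(np.linalg.norm(a),np.linalg.norm(b),np.degrees(np.arctan2(a[1],a[0])),np.degrees(np.arctan2(b[1],b[0])), (X[0]+X[2])/2)
w=np.array([[285,93],[325,77],[343,97],[302,113]])/4+[260,220]
Y=ray('d0',w,114);print(Y.round(1),Y.mean(0))
for i in range(3): print(np.linalg.norm(Y[i+1]-Y[i]),np.degrees(np.arctan2(*(Y[i+1]-Y[i])[1::-1])))
E
```

```text
[[ 476.1 -106.2    8. ]
 [ 548.3 -246.7    8. ]
 [ 632.  -200.6    8. ]]
157.98895904782194 95.4953824696897 117.1873541346883 28.834104558035907 [ 554.04728971 -153.38999164    8.        ]
[[ 539.2 -151.5  114. ]
 [ 560.7 -141.   114. ]
 [ 567.7 -156.5  114. ]
 [ 545.9 -166.7  114. ]] [ 553.36396685 -153.94138574  114.        ]
23.975902707225487 26.022854579473197
17.031362999294775 -65.6530894613144
24.07076928389853 -155.04378960234894
```

Run:
```python
from h import *
o=status.get_obs(); M=R.from_rotvec(o['ee_rot']).as_matrix(); print(M.round(3)); 
print('tool z yaw',np.degrees(np.arctan2(M[1,2],M[0,2])))
for f in ['d0','s0']:
    W=cloud(f); X=W[(W[...,2]>130)&(W[...,0]>300)&(W[...,1]>-600)&(W[...,1]<200)]
    print(f,len(X)); 
    for y in range(-600,200,50):
        Y=X[(X[:,1]>y)&(X[:,1]<y+50)]
        if len(Y): i=Y[:,0].argmin(); print(y,len(Y),Y[i].round(0), np.percentile(Y[:,0],[1,5]).round(0), Y[:,2].max().round())
```

```text
[[ 0.     0.961  0.276]
 [-0.     0.276 -0.961]
 [-1.    -0.     0.   ]]
tool z yaw -73.96954313893089
d0 54777
-600 2981 [ 709. -551.  271.] [712. 718.] 284.0
-550 7095 [ 708. -543.  261.] [709. 710.] 310.0
-500 6819 [ 710. -497.  136.] [711. 712.] 310.0
-450 6414 [ 701. -429.  224.] [702. 704.] 310.0
-400 5608 [ 714. -393.  159.] [715. 715.] 309.0
-350 5082 [ 717. -343.  225.] [717. 718.] 310.0
-300 4608 [ 719. -295.  258.] [720. 720.] 310.0
-250 4012 [ 722. -249.  132.] [722. 723.] 310.0
-200 1933 [ 724. -199.  185.] [724. 725.] 309.0
-150 2556 [ 726. -148.  137.] [727. 728.] 280.0
-100 591 [ 731. -100.  146.] [731. 732.] 279.0
-50 651 [1110.   -6.  228.] [1111. 1114.] 243.0
0 917 [1107.    9.  222.] [1108. 1110.] 303.0
50 1027 [1080.   99.  158.] [1098. 1249.] 381.0
100 2053 [1076.  145.  132.] [1079. 1087.] 454.0
150 2430 [1076.  181.  136.] [1078. 1082.] 454.0
s0 31325
-600 917 [ 339. -597.  160.] [542. 712.] 502.0
-550 1249 [ 705. -516.  233.] [707. 709.] 487.0
-500 1354 [ 705. -486.  235.] [709. 711.] 490.0
-450 1393 [ 698. -418.  194.] [701. 704.] 492.0
-400 1518 [ 710. -391.  266.] [713. 714.] 494.0
-350 1685 [ 713. -329.  234.] [715. 717.] 496.0
-300 1762 [ 714. -282.  177.] [718. 719.] 498.0
-250 1921 [ 718. -233.  157.] [720. 722.] 501.0
-200 2336 [ 719. -199.  231.] [722. 724.] 503.0
-150 2911 [ 722. -130.  170.] [725. 727.] 506.0
-100 3844 [727. -94. 175.] [730. 738.] 508.0
-50 1788 [1042.  -47.  136.] [1049. 1079.] 510.0
0 2226 [1071.   16.  131.] [1076. 1081.] 513.0
50 2017 [1071.   95.  134.] [1076. 1081.] 515.0
100 2131 [1070.  139.  132.] [1075. 1080.] 517.0
150 2273 [1069.  193.  134.] [1075. 1080.] 520.0
```

Emit:
apply_moves(
  deltas=[
    [0.022, 0.022, -0.003, 0.098],
    [0.044, 0.044, -0.006, 0.196],
    [0.066, 0.067, -0.008, 0.294],
    [0.088, 0.089, -0.011, 0.392],
    [0.11, 0.111, -0.014, 0.49],
    [0.132, 0.133, -0.017, 0.588],
    [0.154, 0.155, -0.019, 0.686],
    [0.176, 0.177, -0.022, 0.784],
    [0.198, 0.199, -0.025, 0.882],
    [0.219, 0.222, -0.028, 0.979],
    [0.241, 0.244, -0.031, 1.077],
    [0.263, 0.266, -0.033, 1.175],
    [0.285, 0.288, -0.036, 1.273],
    [0.307, 0.31, -0.039, 1.371],
    [0.329, 0.332, -0.042, 1.469],
    [0.351, 0.355, -0.044, 1.567],
    [0.373, 0.377, -0.047, 1.665],
    [0.395, 0.399, -0.05, 1.763],
    [0.395, 0.399, -0.05, 1.763],
    [0.395, 0.399, -0.05, 1.763],
  ],
  gripper=60,
  grip_force=40,
)

```text
time: 2.7
eef_pos: [553.8, -153.3, 200.1]
ee_rot: [-0.371, 1.54, 0.371]
ft_force: [-0.9, 0.6, 0.4]
width: 51.1
```

Run:
```python
from h import *
o=status.get_obs(); M=R.from_rotvec(o['ee_rot']).as_matrix(); print(o['eef_pos'],M.round(3),'tool z yaw',np.degrees(np.arctan2(M[1,2],M[0,2])))
snap('wrist','w1'); 
for n in ['dock','block_web','jaw_left','jaw_right']: print(n,search_frame('wrist',n)[:3])
W=cloud('w1')
for a,b in [(108,120),(68,82),(59,66),(4,12)]:
    m=(W[...,2]>a)&(W[...,2]<b)&(np.hypot(W[...,0]-554,W[...,1]+153)<110); X=W[m]
    if len(X)>5: print(a,b,len(X),X.mean(0).round(1),cv2.minAreaRect(X[:,:2].astype(np.float32)),np.argwhere(m).mean(0)[::-1].round(0))
p=cv2.imread('pics/w1.png')
```

```text
[ 553.7781438  -153.34294272  200.1127974 ] [[-0.001 -0.455  0.89 ]
 [-0.     0.89   0.455]
 [-1.     0.    -0.001]] tool z yaw 27.084301414583994
dock [{'at': [544.0, -127.9, 34.1], 'p': 0.95}]
block_web [{'at': [547.1, -143.3, 74.9], 'p': 0.94}, {'at': [508.6, -22.5, 30.8], 'p': 0.72}]
jaw_left [{'at': [535.0, -130.4, 55.4], 'p': 0.75}]
jaw_right [{'at': [567.9, -185.2, 58.8], 'p': 0.58}]
108 120 931 [ 551.7 -150.6  113.1] ((551.9219360351562, -151.275634765625), (23.780113220214844, 17.801305770874023), 27.79347801208496) [315. 204.]
68 82 2156 [ 550.3 -148.    73.4] ((552.0150146484375, -151.73143005371094), (60.146244049072266, 36.611698150634766), 28.02031707763672) [316. 183.]
59 66 4765 [ 548.  -143.8   61.6] ((551.6771240234375, -151.87062072753906), (59.51356506347656, 135.46463012695312), 26.82955551147461) [316. 170.]
4 12 6973 [ 547.4 -137.4    7.8] ((555.4373168945312, -142.25128173828125), (182.35430908203125, 184.7609405517578), 55.7863883972168) [319. 150.]
```

View pics/w1.png

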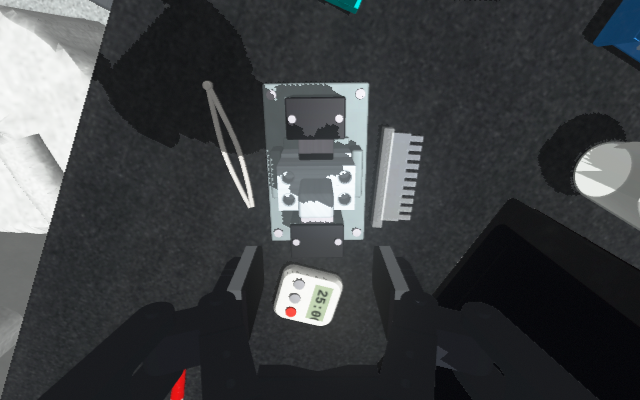

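The wrist view shows the web at (315,204) between the fingers at columns 250 and 385, the dock's long axis vertical, and the timer below. Web centre: (551.9, -151.4) from the wrist view, (553.4, -153.9) from the side view. Yaw is about 27.5° and the top is at 113 to 114 mm, as it should be.

The moves allow no tilt, so I'll pinch the web's 24 mm sides along the dock's x. The pinch axis is then the lean axis, and the block can pivot in the pads.

Emit:
apply_moves(
  deltas=[
    [-0.001, 0.001, -0.02, 0.005],
    [-0.001, 0.001, -0.045, 0.005],
    [-0.001, 0.001, -0.07, 0.005],
    [-0.001, 0.001, -0.09, 0.005],
    [-0.001, 0.001, -0.1, 0.005],
    [-0.001, 0.001, -0.1, 0.005],
    [-0.001, 0.001, -0.1, 0.005],
  ],
)

```text
time: 3.65
eef_pos: [552.6, -154.0, 101.3]
ee_rot: [-0.373, 1.537, 0.371]
ft_force: [-0.3, 0.7, 0.3]
width: 51.6
```

Emit:
apply_moves(
  deltas=[
    [0, 0, 0, 0],
    [0, 0, 0, 0],
    [0, 0, 0, 0],
    [0, 0, 0, 0],
    [0, 0, 0, 0],
    [0, 0, 0, 0],
    [0, 0, 0, 0],
    [0, 0, 0, 0],
  ],
  gripper=0,
  grip_force=40,
)

```text
time: 4.45
eef_pos: [553.3, -154.5, 102.6]
ee_rot: [-0.374, 1.536, 0.37]
ft_force: [-1.0, 0.2, 6.2]
width: 23.4
```

Run:
```python
from h import *
o=status.get_obs(); print(o['eef_pos'],o['ft_force'],o['ft_torque'],o['width'])
snap('wrist','w2'); snap('side','d2')
p=cv2.imread('pics/d2.png'); cv2.imwrite('pics/d2c.png',cv2.resize(p[180:360,240:440],None,fx=4,fy=4,interpolation=cv2.INTER_CUBIC)[:600])
```

```text
[ 553.27568143 -154.53917369  102.64910777] [-1.03063747  0.24741243  6.16488753] [-0.06821686  0.09136967 -0.06718617] 23.402082388855565
```

View pics/w2.png

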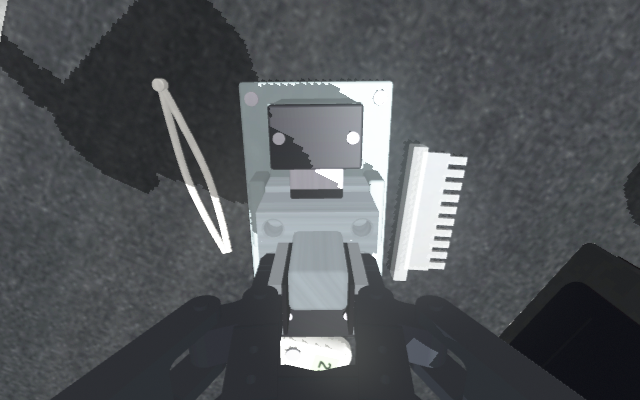

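View pics/d2c.png

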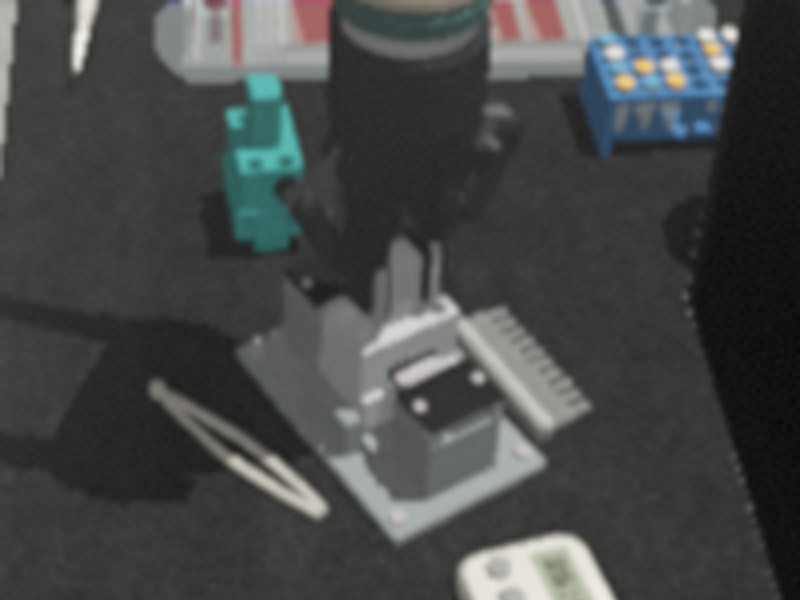

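Width is 23.4 mm, so the web (24 mm) is gripped. The wrist view shows it between the pads at (318,270). Next I'll raise it 2 to 3 mm and then lean it toward +y.

Emit:
apply_moves(
  deltas=[
    [0, 0, 0.001, 0],
    [0, 0, 0.002, 0],
    [0, 0, 0.002, 0],
    [0, 0, 0.002, 0],
  ],
)

```text
time: 4.95
eef_pos: [552.9, -154.3, 104.1]
ee_rot: [-0.374, 1.537, 0.371]
ft_force: [0.2, 0.1, -3.5]
width: 23.0
```

Emit:
apply_moves(
  deltas=[
    [-0.001, 0.002, 0, 0],
    [-0.002, 0.004, 0, 0],
    [-0.003, 0.006, 0, 0],
    [-0.004, 0.008, 0, 0],
    [-0.004, 0.008, 0, 0],
  ],
)

```text
time: 5.45
eef_pos: [550.5, -149.7, 105.0]
ee_rot: [-0.382, 1.534, 0.366]
ft_force: [-0.1, -7.9, -2.7]
width: 24.0
```

Run:
```python
from h import *
o=status.get_obs(); print(o['eef_pos'],o['ft_force'],o['ft_torque'],o['width'],R.from_rotvec(o['ee_rot']).as_matrix().round(3))
snap('wrist','w3')
```

```text
[ 550.52403728 -149.66408625  104.95473598] [-0.14263928 -7.88460908 -2.74399153] [-1.716217   -0.14689764  0.13065034] 23.97023904187771 [[ 0.006 -0.459  0.888]
 [-0.009  0.888  0.459]
 [-1.    -0.011  0.001]]
```

View pics/w3.png

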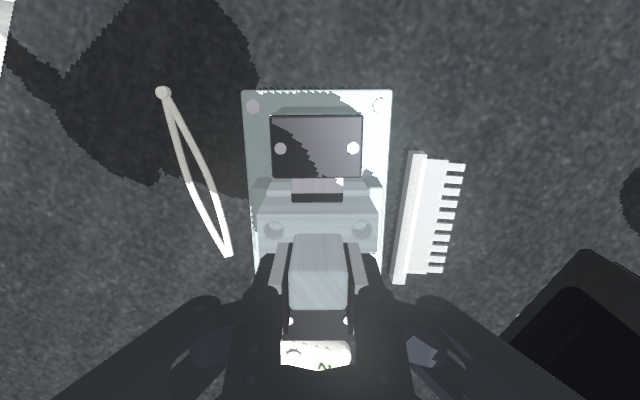

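Emit:
apply_moves(
  deltas=[
    [-0.002, 0.004, 0, 0],
    [-0.004, 0.008, 0, 0],
    [-0.005, 0.01, 0, 0],
    [-0.006, 0.012, 0, 0],
    [-0.006, 0.012, 0, 0],
  ],
)

```text
time: 6.0
eef_pos: [546.5, -141.4, 106.5]
ee_rot: [-0.39, 1.531, 0.36]
ft_force: [0.4, -9.5, -0.1]
width: 23.7
```

Run:
```python
from h import *
o=status.get_obs(); print(o['eef_pos'],o['ft_force'],o['ft_torque'],o['width'],R.from_rotvec(o['ee_rot']).as_matrix().round(3))
snap('wrist','w4')
W=cloud('w4'); 
snap('side','d4')
p=cv2.imread('pics/d4.png'); cv2.imwrite('pics/d4c.png',cv2.resize(p[220:340,270:400],None,fx=5,fy=5,interpolation=cv2.INTER_CUBIC)[:600])
```

```text
[ 546.46125729 -141.43311606  106.48695086] [ 0.43633254 -9.5076884  -0.13674219] [-1.77850847 -0.09618311  0.05071063] 23.690919676037502 [[ 0.011 -0.461  0.887]
 [-0.017  0.887  0.461]
 [-1.    -0.02   0.002]]
```

View pics/w4.png

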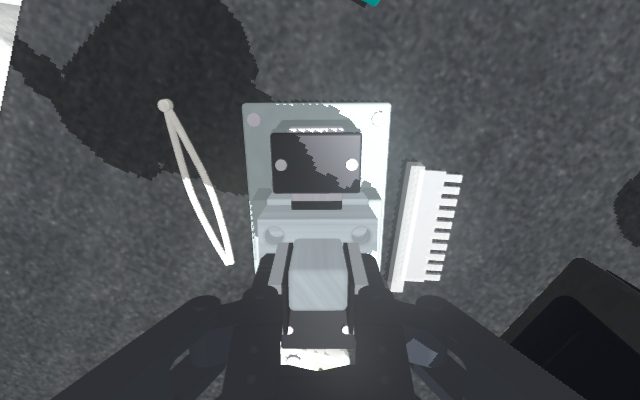

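View pics/d4c.png

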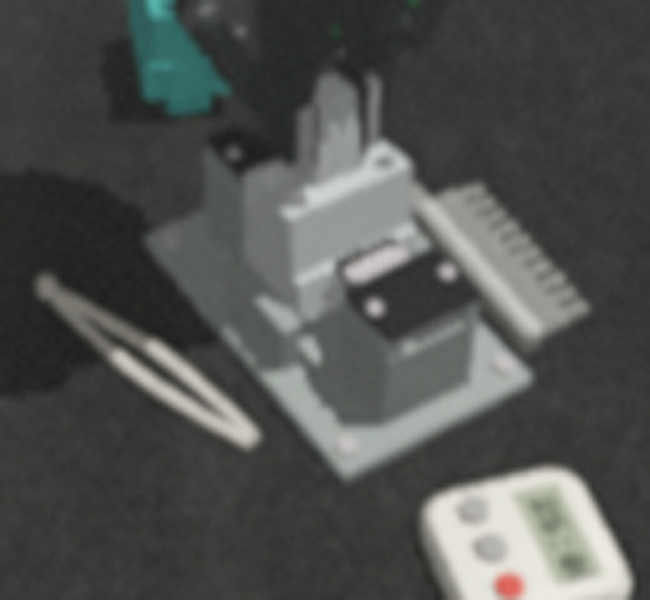

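The wrist view shows the +y slide coming out of the back of its carrier at (316,130), and the gap at (316,205) is narrower. The side view shows the block leaning about 9°. A little more.

Emit:
apply_moves(
  deltas=[
    [-0.002, 0.003, -0.001, 0],
    [-0.003, 0.006, -0.001, 0],
    [-0.004, 0.008, -0.001, 0],
    [-0.004, 0.008, -0.001, 0],
  ],
)

```text
time: 6.5
eef_pos: [544.3, -137.1, 107.0]
ee_rot: [-0.398, 1.528, 0.355]
ft_force: [1.3, -8.4, 0.4]
width: 23.4
```

Run:
```python
from h import *
o=status.get_obs(); print(o['eef_pos'],o['ft_force'],o['ft_torque'],o['width'])
snap('wrist','w5'); snap('side','d5')
p=cv2.imread('pics/d5.png'); a=cv2.resize(p[220:340,270:400],None,fx=4,fy=4,interpolation=cv2.INTER_CUBIC)
q=cv2.imread('pics/w5.png')[90:220,230:410]; a2=cv2.resize(q,(280*2-280,202)); 
cv2.imwrite('pics/w5c.png',cv2.resize(q,None,fx=4,fy=4,interpolation=cv2.INTER_CUBIC)); cv2.imwrite('pics/d5c.png',a)
# dock-frame profile near x=0 for block top and jaw slides
def prof(f):
    W=cloud(f); c=np.array([552.5,-152.3]); u=np.array([.889,.458]); v=np.array([-.458,.889])
    X=W[...,:2]-c; return X@u,X@v,W[...,2]
x,y,z=prof('w5')
m=(abs(x)>13)&(abs(x)<28)&(z>66)&(z<90)&(abs(y)<60)
A=np.c_[y[m],np.ones(m.sum())]; s,*_=np.linalg.lstsq(A,z[m],rcond=None); print('top slope deg',np.degrees(np.arctan(s)),m.sum(),y[m].min(),y[m].max())
x,y,z=prof('w2')
m=(abs(x)>13)&(abs(x)<28)&(z>66)&(z<90)&(abs(y)<60)
A=np.c_[y[m],np.ones(m.sum())]; s,*_=np.linalg.lstsq(A,z[m],rcond=None); print('w2 top slope deg',np.degrees(np.arctan(s)),m.sum(),y[m].min(),y[m].max())
for f in ['w2','w4','w5']:
    x,y,z=prof(f)
    m=(abs(x)<9)&(z>50)&(z<59.5)&(y>20)&(y<100)
    print(f,np.round(sorted(y[m])[::max(1,m.sum()//15)],1), 'carrier top y',np.percentile(y[(abs(x)<12)&(z>60)&(z<65)&(y>30)],[2,98]))
```

```text
[ 544.28336389 -137.05535256  106.97458061] [ 1.27195868 -8.36899642  0.37813752] [-1.75910789 -0.06074547  0.04940783] 23.4230960604879
top slope deg [-4.18348391 89.24595779] 1492 13.102546787837518 31.576007237221496
w2 top slope deg [-5.10437104 89.22548985] 2289 -5.4848808492011125 19.37385850363193
w2 [20.1 21.1 22.2 23.3 24.3 25.4 26.5 27.5 28.5 29.6 30.6 31.7 32.6 33.7
 34.6 35.8] carrier top y [37.76262185 68.07434736]
w4 [25.  25.8 26.6 27.6 28.7 29.7 30.5 31.6 32.5 33.5 34.4 35.5 68.7 69.6
 70.1 70.4] carrier top y [37.78497992 68.06949941]
w5 [27.2 27.9 29.  29.9 31.1 32.1 33.1 34.1 35.1 68.6 69.3 70.1 71.  71.7
 72.2 72.5] carrier top y [37.92259415 68.08950766]
```

View pics/w5c.png

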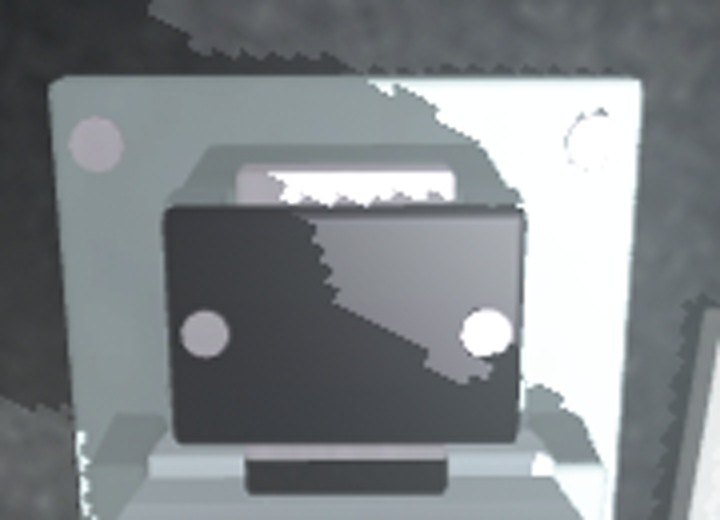

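View pics/d5c.png

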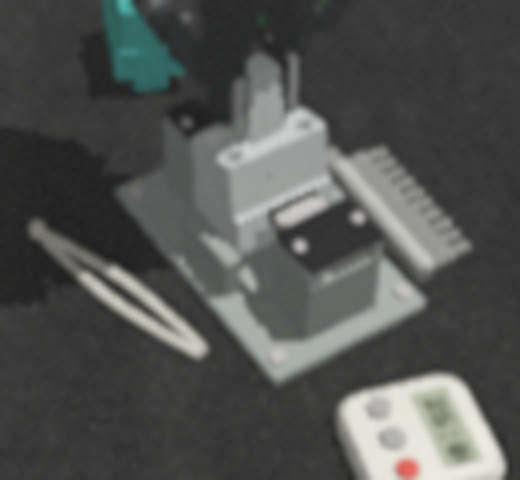

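The slide tip reads about 27 mm from the centre, so the +y jaw is out roughly 8 mm, and its back end shows at the far side. Now back through the centre and over toward −y.

Emit:
apply_moves(
  deltas=[
    [0.002, -0.004, -0.001, 0],
    [0.004, -0.008, -0.002, 0],
    [0.006, -0.012, -0.002, 0],
    [0.008, -0.016, -0.003, 0],
    [0.01, -0.02, -0.003, 0],
    [0.012, -0.023, -0.003, 0],
    [0.013, -0.026, -0.003, 0],
    [0.013, -0.026, -0.003, 0],
  ],
)

```text
time: 7.4
eef_pos: [556.1, -161.6, 103.5]
ee_rot: [-0.394, 1.531, 0.358]
ft_force: [-4.0, 6.4, -0.0]
width: 23.3
```

Emit:
apply_moves(
  deltas=[
    [0.002, -0.004, 0, 0],
    [0.004, -0.008, 0, 0],
    [0.005, -0.01, 0, 0],
    [0.006, -0.012, 0, 0],
    [0.006, -0.012, 0, 0],
  ],
)

```text
time: 7.9
eef_pos: [561.3, -171.9, 103.3]
ee_rot: [-0.39, 1.532, 0.361]
ft_force: [-3.3, 8.3, 2.9]
width: 23.6
```

Run:
```python
from h import *
o=status.get_obs(); print(o['eef_pos'],o['ft_force'],o['ft_torque'],o['width'],R.from_rotvec(o['ee_rot']).as_matrix().round(3))
snap('side','d6'); snap('wrist','w6')
p=cv2.imread('pics/d6.png'); a=cv2.resize(p[220:340,270:400],None,fx=4,fy=4,interpolation=cv2.INTER_CUBIC)
cv2.imwrite('pics/d6c.png',a)
```

```text
[ 561.34260844 -171.87513916  103.32842675] [-3.29215815  8.26058525  2.93836076] [1.51170397 0.57716176 0.02920294] 23.577000269840838 [[ 0.01  -0.461  0.887]
 [-0.017  0.887  0.461]
 [-1.    -0.019  0.001]]
```

View pics/d6c.png

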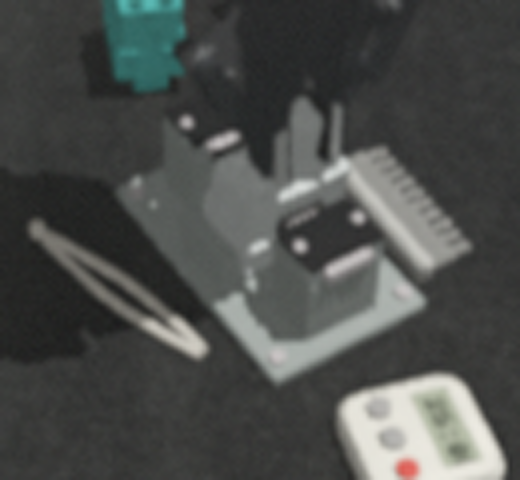

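View pics/w6.png

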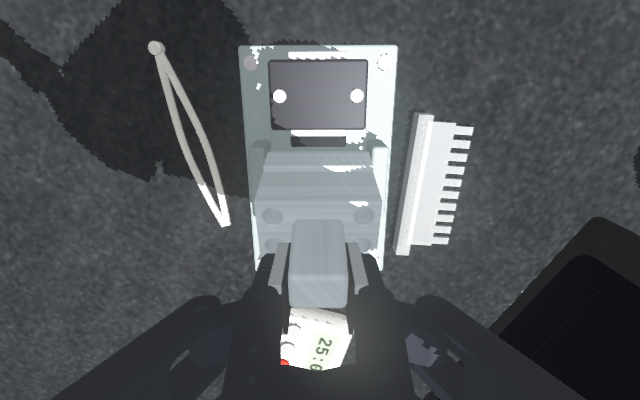

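The −y slide now sticks out behind its carrier in the side view (crop (348,262)). The +y jaw is still out, with a clear gap at (318,140) in the wrist view. Back to the centre.

Emit:
apply_moves(
  deltas=[
    [-0.002, 0.004, 0, 0],
    [-0.004, 0.008, 0, 0],
    [-0.006, 0.012, 0, 0],
    [-0.008, 0.016, 0, 0],
    [-0.009, 0.018, 0, 0],
    [-0.009, 0.018, 0, 0],
    [-0.009, 0.018, 0, 0],
  ],
)

```text
time: 8.7
eef_pos: [553.1, -154.1, 103.6]
ee_rot: [-0.391, 1.53, 0.36]
ft_force: [2.8, -3.5, -1.0]
width: 23.4
```

```bash
cat >> h.py <<'E'
def prof(f):
    W=cloud(f); c=np.array([552.5,-152.3]); u=np.array([.889,.458]); v=np.array([-.458,.889])
    X=W[...,:2]-c; return X@u,X@v,W[...,2]
def upright(f):
    x,y,z=prof(f); print(f)
    # front (+y) upper face & top, bins in z
    m=(abs(x)<25)&(abs(y)<45)
    m2=m&(abs(x)>14)&(z>60)&(z<100)
    Y,Z=y[m2],z[m2]
    for k in np.arange(-24,40,3):
        s=(Y>=k)&(Y<k+3)
        if s.sum()>8: print(' y',k+1.5,'z med',np.median(Z[s]).round(1),s.sum())
E
python3 - <<'E'
from h import *
o=status.get_obs(); print(o['eef_pos'],o['ft_force'],o['ft_torque'],o['width'])
snap('wrist','w7'); snap('side','d7')
for f in ['w2','w7','d2','d7']: upright(f)
for f in ['w7']:
    x,y,z=prof(f); m=(abs(x)<9)&(z>50)&(z<59.5)&(y>20)&(y<100); print(np.round(sorted(y[m])[::max(1,m.sum()//15)],1))
for f in ['d0','d7']:
    x,y,z=prof(f); m=(abs(x)<9)&(z>46)&(z<60)&(y<-20)&(y>-100); print(f,np.round(sorted(y[m])[::max(1,m.sum()//15)],1))
p=cv2.imread('pics/d7.png'); cv2.imwrite('pics/d7c.png',cv2.resize(p[220:340,270:400],None,fx=4,fy=4,interpolation=cv2.INTER_CUBIC))
E
```

```text
[ 553.09070653 -154.06614397  103.63652452] [ 2.83760661 -3.54182379 -1.03307711] [-0.8245253  -0.68068826  0.10958755] 23.44571096385591
w2
 y -1.5 z med 73.6 84
 y 1.5 z med 73.6 137
 y 4.5 z med 73.7 749
 y 7.5 z med 73.8 263
 y 10.5 z med 91.4 243
 y 13.5 z med 73.3 135
 y 16.5 z med 73.6 249
 y 19.5 z med 67.9 478
 y 37.5 z med 61.3 143
 y 40.5 z med 61.6 191
w7
 y -10.5 z med 60.5 14
 y -1.5 z med 74.2 71
 y 1.5 z med 74.2 141
 y 4.5 z med 75.0 566
 y 7.5 z med 70.8 435
 y 10.5 z med 92.0 316
 y 13.5 z med 74.2 90
 y 16.5 z med 74.1 228
 y 19.5 z med 69.9 594
 y 37.5 z med 61.4 132
 y 40.5 z med 61.6 206
d2
 y -19.5 z med 67.4 33
 y -16.5 z med 72.0 20
 y -13.5 z med 89.7 27
 y -10.5 z med 91.3 18
 y -7.5 z med 73.4 15
 y -4.5 z med 71.1 20
 y -1.5 z med 74.3 12
 y 13.5 z med 71.0 13
d7
 y -16.5 z med 67.7 40
 y -13.5 z med 90.7 27
 y -10.5 z med 89.3 20
 y -7.5 z med 84.7 13
 y -4.5 z med 71.6 21
 y -1.5 z med 74.3 12
 y 1.5 z med 74.8 11
 y 13.5 z med 69.8 12
[20.  28.4 29.4 30.4 31.3 32.1 33.  34.1 35.  68.4 69.3 69.8 70.7 71.2
 72.1 72.4]
d0 [-69.6 -67.1 -66.7 -65.2 -63.8 -63.1 -57.9 -54.1 -44.4 -41.5 -32.2 -31.
 -28.5 -26.8 -24.6 -23.6 -21.6]
d7 [-72.8 -72.1 -71.8 -71.6 -71.2 -70.8 -69.8 -68.9 -67.7 -67.  -65.1 -60.
 -43.9 -32.5 -31.  -29.3 -28.3 -26.5]
```

View pics/d7c.png

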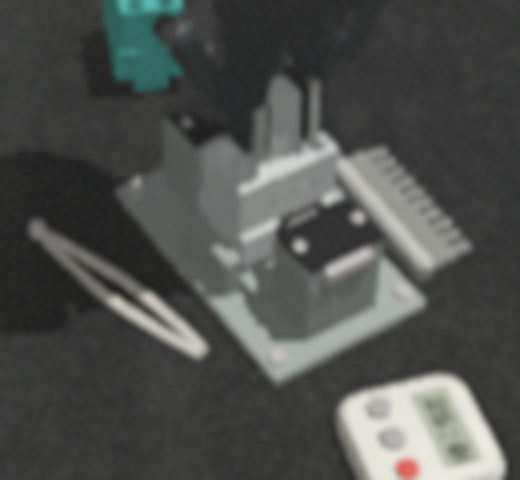

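View pics/w7.png

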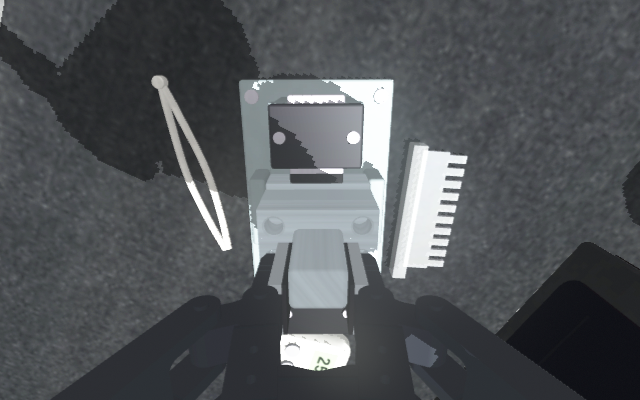

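Both slides are out about 8 mm: their back ends read +72.4 and −72.8 mm, against 68 mm for the carrier's edge. The block is back upright, with the top level to within 1°. Some side force remains in the grip, so I'll open briefly to let the block stand on its foot, then grip it again unstressed.

Emit:
apply_moves(
  deltas=[
    [0, 0, 0, 0],
    [0, 0, 0, 0],
    [0, 0, 0, 0],
    [0, 0, 0, 0],
    [0, 0, 0, 0],
    [0, 0, 0, 0],
  ],
  gripper=45,
)

```text
time: 9.4
eef_pos: [552.9, -153.9, 103.5]
ee_rot: [-0.391, 1.531, 0.36]
ft_force: [0.0, -0.3, 0.8]
width: 38.8
```

Run:
```python
from h import *
o=status.get_obs(); print(o['eef_pos'],o['ft_force'],o['ft_torque'],o['width'],R.from_rotvec(o['ee_rot']).as_matrix().round(3))
snap('wrist','w8'); upright('w8')
W=cloud('w8'); m=(W[...,2]>108)&(W[...,2]<120)&(np.hypot(W[...,0]-552,W[...,1]+152)<22); print(m.sum(), cv2.minAreaRect(W[m][:,:2].astype(np.float32)))
```

```text
[ 552.87579512 -153.94476397  103.47907595] [ 0.04552722 -0.32044604  0.83223773] [ 0.0067063  -0.00356555  0.01623488] 38.80481383716348 [[ 0.011 -0.461  0.887]
 [-0.017  0.887  0.461]
 [-1.    -0.02   0.002]]
w8
 y -16.5 z med 73.6 61
 y -13.5 z med 73.1 171
 y -10.5 z med 73.0 217
 y -7.5 z med 86.1 110
 y -4.5 z med 74.2 126
 y -1.5 z med 73.9 186
 y 1.5 z med 73.8 243
 y 4.5 z med 73.3 450
 y 7.5 z med 72.6 304
 y 10.5 z med 93.4 397
 y 13.5 z med 73.4 102
 y 16.5 z med 73.6 235
 y 19.5 z med 68.8 539
 y 37.5 z med 61.3 119
 y 40.5 z med 61.5 197
3097 ((552.220947265625, -151.2592010498047), (40.079986572265625, 22.369186401367188), 31.185272216796875)
```

View pics/w8.png

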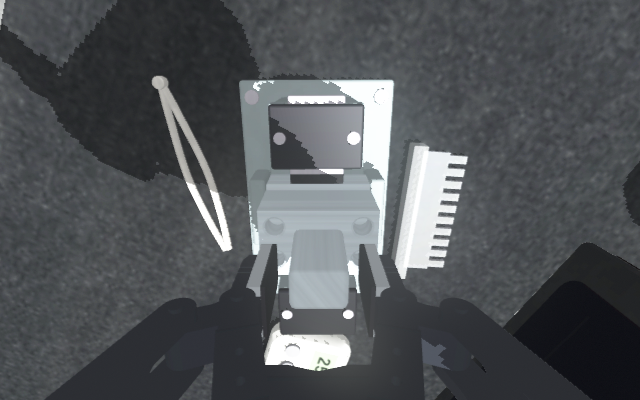

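The block now stands level on its foot: top at 73.6 mm across its width, and no force on the wrist. Regripping slightly lower and more centred.

Emit:
apply_moves(
  deltas=[
    [-0.001, 0.001, -0.002, 0],
    [-0.001, 0.001, -0.003, 0],
    [-0.001, 0.001, -0.003, 0],
    [-0.001, 0.001, -0.003, 0],
  ],
)

```text
time: 9.85
eef_pos: [551.9, -153.0, 100.4]
ee_rot: [-0.391, 1.531, 0.36]
ft_force: [-0.3, 0.7, 1.2]
width: 38.6
```

Emit:
apply_moves(
  deltas=[
    [0, 0, 0, 0],
    [0, 0, 0, 0],
    [0, 0, 0, 0],
    [0, 0, 0, 0],
    [0, 0, 0, 0],
    [0, 0, 0, 0],
    [0, 0, 0, 0],
  ],
  gripper=0,
  grip_force=60,
)

```text
time: 10.55
eef_pos: [552.2, -153.0, 100.6]
ee_rot: [-0.391, 1.53, 0.36]
ft_force: [0.8, 1.5, 0.9]
width: 23.4
```

Emit:
apply_moves(
  deltas=[
    [0, 0, 0.002, 0],
    [0, 0, 0.004, 0],
    [0, 0, 0.007, 0],
    [0, 0, 0.01, 0],
    [0, 0, 0.01, 0],
  ],
)

```text
time: 11.05
eef_pos: [552.1, -152.9, 110.9]
ee_rot: [-0.391, 1.53, 0.36]
ft_force: [-0.1, 0.3, -3.3]
width: 23.0
```

It rose 10 mm carrying only its own weight (3.3 N), so the ledges are past the jaws. Lifting the remaining 80 mm puts the underside at about z = 98, 35 mm above the dock top.

Emit:
apply_moves(
  deltas=[
    [0, 0, 0.005, 0],
    [0, 0, 0.012, 0],
    [0, 0, 0.021, 0],
    [0, 0, 0.031, 0],
    [0, 0, 0.042, 0],
    [0, 0, 0.053, 0],
    [0, 0, 0.063, 0],
    [0, 0, 0.071, 0],
    [0, 0, 0.077, 0],
    [0, 0, 0.08, 0],
    [0, 0, 0.08, 0],
    [0, 0, 0.08, 0],
    [0, 0, 0.08, 0],
    [0, 0, 0.08, 0],
  ],
)

```text
time: 12.45
eef_pos: [551.9, -152.8, 190.4]
ee_rot: [-0.39, 1.531, 0.361]
ft_force: [0.1, 0.5, -3.2]
width: 23.4
```

Run:
```python
from h import *
o=status.get_obs(); print(o['eef_pos'],o['ft_force'],o['ft_torque'],o['width'],abs(o['qvel']).max())
snap('side','d9'); snap('wrist','w9'); snap('scene','s9')
p=cv2.imread('pics/d9.png'); cv2.imwrite('pics/d9c.png',cv2.resize(p[190:340,270:420],None,fx=4,fy=4,interpolation=cv2.INTER_CUBIC))
p=cv2.imread('pics/s9.png'); cv2.imwrite('pics/s9c.png',cv2.resize(p[100:230,290:440],None,fx=4,fy=4,interpolation=cv2.INTER_CUBIC))
x,y,z=prof('w9')
m=(abs(x)>14)&(abs(x)<27)&(z>150)&(z<172)&(abs(y)<25)
print(np.median(z[m]))
for k in range(-21,24,3):
    s=m&(y>=k)&(y<k+3)
    if s.sum()>8: print(k+1.5,np.median(z[s]).round(1),s.sum())
W=cloud('d9'); x,y,z=prof('d9'); m=(abs(x)<35)&(abs(y)<40)&(z>85)&(z<160); print('side block z min',np.percentile(z[m],[0.5,2,5,98]),m.sum())
# face slope: y vs z on upper -y face (z 98+36..98+64) and foot
for a,b in [(99,111),(113,131),(135,160)]:
    s=m&(z>a)&(z<b); print(a,b,s.sum(),np.median(y[s]),np.polyfit(z[s],y[s],1))
```

```text
[ 551.85501668 -152.76841107  190.44702584] [ 0.12207015  0.4708451  -3.20465916] [ 0.02555457 -0.01100701  0.041038  ] 23.37585364477185 0.003787371021555436
162.7824268671621
-1.5 163.3 43
1.5 163.5 135
4.5 163.0 300
7.5 160.1 467
10.5 162.9 123
13.5 163.4 122
16.5 163.5 285
19.5 159.1 695
side block z min [ 99.28100559 103.08800246 112.91135271 159.18623538] 749
99 111 17 -1.5272672157817717 [ -1.05476479 105.94448255]
113 131 259 -20.026883428514477 [ 8.52952345e-03 -1.44231377e+01]
135 160 366 -16.613969097165302 [  0.15148059 -33.3677307 ]
```

View pics/d9c.png

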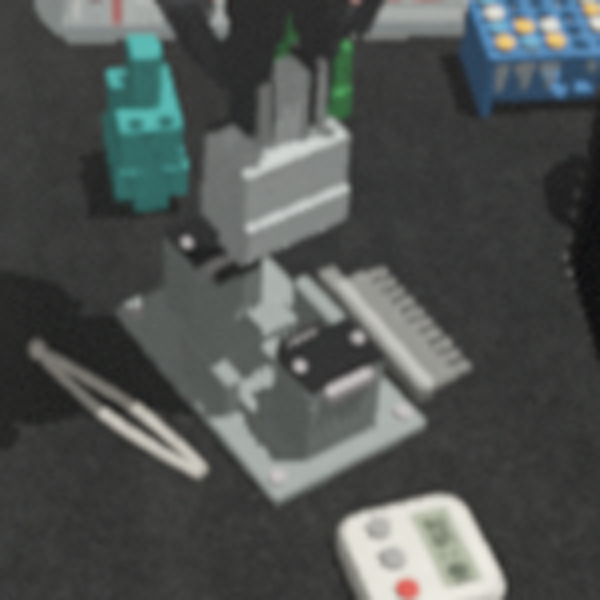

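View pics/s9c.png

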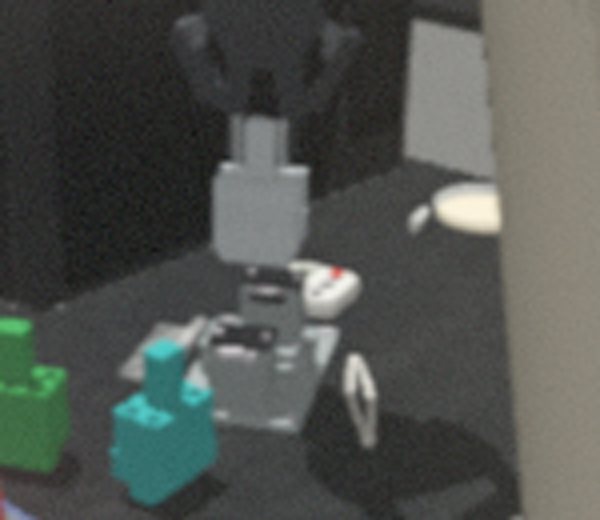

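View pics/w9.png

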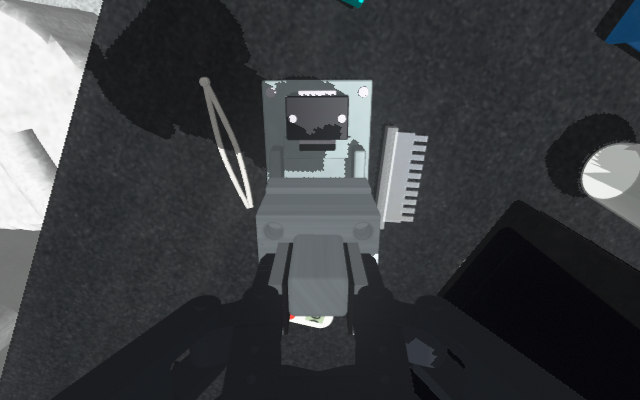

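The block hangs upright above the dock. Its top is level at 163.4 mm, so the underside is at about 97 mm, 34 mm above the dock. Both jaws are still out and nothing else has moved.

Run:
```python
from h import *
o=status.get_obs(); print(o['time'],o['width'],abs(o['qvel']).max()); print(order.job_done())
```

```text
12.6 23.22475034221277 0.0020115197463910295
the job is handed in; nothing more can be done
None
```

The block is out of the dock and held upright and still in the gripper, with its underside about 34 mm above the dock's top. I handed the job in at 12.6 s; no verdict was returned.

- **Grip:** I departed from the suggested pinch. The moves allow no gripper tilt, so I pinched the web's 24 mm sides along the dock's x, letting the block pivot in the pads.
- **Rocking:** I raised it slightly and leaned it about 19 mm at the web toward +y, then −y. The block pushed both jaws out about 8 mm.
- **Regrip:** Back at the centre I opened the gripper briefly so the block stood square on its foot, then gripped it again at 60 N and lifted it straight up.

**Last checks:**
- The top of the block is level to within about 1° at z ≈ 163.4 mm.
- The wrist carries only about 3.2 N, the block's own weight, and the arm is at rest.
- The opening reads 23.2 to 23.4 mm on the 24 mm web.
- In the pictures, the timer, forceps, gel comb and look-alikes are where they were. The pipette was out of view in these crops, and the arm never went near it.
- Rocking forces at the wrist stayed around 10 N.

**Disagreements:** The side and wrist cameras differed by about 3 mm on the web's position. The final side-view depth was too sparse to confirm uprightness from the block's side faces, so that rests on the wrist depth and the pictures. The gripper itself ended tilted about 1° from compliance.

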